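Bring a crept balancing valve back to its set mark with the slack taken out of the screw

ROBOT

A 6-joint arm with a two-finger parallel gripper is mounted at the origin on the work surface. World frame = base frame: x ahead of the robot, y to its left, z up, the work surface at z = 0. Lengths are in m, angles in degrees, forces in N, time in s.
With the tool pointing down it reaches from about 0.375 to 0.9 m from the base axis. Payload 3.1 kg.
Tool frame: the origin (TCP) lies midway between the tips of the shut fingers; the grasp point (between the pads) lies bot.hold_point_z behind it (bot.hold_point_z is the distance from the TCP to the grasp point, in m); z points along the fingers, y is the direction in which the jaws open and shut (so a half turn about z gives the same grasp; the last joint's range is limited). The gripper opens to 87 mm and grips with 3 to 60 N. Pads are 19 mm wide; open, the fingers measure 117 mm over their backs; the gripper's body (75 mm by 190 mm) begins 51 mm behind the grasp point.
Start: joints at [62.882, 30.224, 82.088, -0, 67.689, -10.227], TCP at [0.182, 0.598, 0.223] pointing down, gripper open.
Joint ranges: [-176.69, 176.69], [-43.24, 126.21], [12.49, 139.97], [-82, 262], [0, 151.66], [-163.58, 163.58]. Speed limits (degrees/s): [159.86, 159.86, 180, 180, 180, 180].

INTERFACE

Orientations are given as a 3x3 rotation matrix whose columns are the frame's x, y, z axes.
In Python, from rig import bot, vision, hand_in gives the robot as it stands. The module is installed in compiled form; this text tells all that it offers.
- The arm moves only by the shell command python3 -m handwheel 'ROWS'. ROWS is JSON, a list of rows, each an object of numbers: "hand": the gripper's target within -1 to 1 (fully open at 1, half-way at 0, shut at -1); "dx", "dy", "dz": the shift along the world's x, y, z in cm; "wx", "wy", "wz": the turn, a rotation vector about the world's x, y, z in rad. In form: [{"hand": .., "dx": .., "dy": .., "dz": .., "wx": .., "wy": .., "wz": ..}, ...]. A call has 1 to 10 rows; each row shifts and turns the commanded pose from where the row before left it; what a row does not reach is not made up. A row lasts 1/10 s, in which the tool goes at most 50 mm and 8.59 degrees, less where a joint would pass 70% of its speed; a pose out of reach is approached as far as the arm can. A call with a gripper value outside its range is refused whole. The fingers move at their own pace and stop on an object; the grip force is fixed at half the most. Time passes only in rows, so rows that do not move let the fingers close. It gives the time, the measured TCP pose, the force and the opening at its end, in the units of the state.
- bot.read_state(): the state, without advancing time (a new reading comes with each control period).
- vision.capture(name): name is "scene" or "top"; returns (picture, depth): 384x512x3 uint8, red, green, blue; 384x512 float32, m along the optical axis (not along the pixel's ray), 0 where there is no reading.
- vision.get_calibration(name): a dict with "fx", "fy", "cx", "cy" (pixels), "rvec" (rotation vector, rad) and "tvec" (3), from world to camera coordinates, as OpenCV has them. Camera axes: x right, y down, z forward; pixel columns grow to the right and rows downward; lengths in m; the calibration is good to about 2 mm. A picture is of the moment at which its call begins. get_calibration takes no time and is no camera call.
- hand_in(): hands the job in, once; it reports no verdict.
The state is a dict: "time_s": time; "joint_positions": joint angles; "qvel": joint speeds; "tau": joint torques, N m; "position": TCP position; "tcp_rot": TCP orientation; "force": force on the tool from outside, world axes, zero at the start; "moment": the same for the moment, N m; "opening": opening from 0.0 (shut) to 1.0 (fully open).
Only numpy, scipy, OpenCV 4.12 (cv2) and the standard library are available. Lean on these libraries where they do the work, as an engineer would, in place of code of your own. Each camera call takes 0.05 s, during which the arm holds its last target.

TASK

The balancing valve on the cylinder return has crept open beyond its green set mark, and its screw has some slack. Turn the black knob clockwise past the mark until you feel the valve come up against its soft seat, without forcing it, then open it anticlockwise until the pointer stands on the green mark, arriving from the closed side so that the slack is taken up, and let go. Leave the tile, bleed key, basin wrench and red cap where they lie.

Things in the scene. Friction and masses are not known exactly. Their poses are not given: they have to be found in the camera images.
- knob_grip (a point): Black ribbed round knob on top of the valve, 50 mm across, gripping part 40 mm high (128 to 168 mm above the shelf), axis vertical. Point on the axis, half-way up (148 mm). z up; x along the knob's pointer nose and the white line on its top. Below it: a 58 mm skirt and the fixed dial plate, 96 mm across, top at 122 mm. From above, anticlockwise opens the valve, clockwise closes it.
- pointer (a point): White-lined outer end of the knob's pointer nose, on the knob's x axis, 40 mm from the knob axis, just above the dial plate (top of the nose 128 mm above the shelf). It turns with the knob.
- set_mark (a point): Middle of the green set mark on the fixed dial plate, 42 mm from the knob axis. x points from the knob axis out through the mark, z up. The pointer must finally stand on it: x axis of knob_grip along this x axis.
- screw_end (a point): Brass end of the screw spindle, 16 mm across with a dark slot, in the middle of the knob's top, 171 mm up. x (along the slot) turns with the screw: it agrees with the knob's x when the slack is taken up in opening, and lies up to 0.30 rad anticlockwise of it when taken up in closing. At the start it is 0.20 to 0.37 rad anticlockwise of (open past) the mark.
- knob: The knob as a turning part; origin on its axis 122 mm up, axes as knob_grip. It is loose on the screw by 0.30 rad: it first turns freely (0.02 N m) through what is left of this, then drives the screw, which takes about 0.2 N m either way and stays where it is left. At the start the knob stands anywhere in this slack.
- screw: The screw inside the valve; origin on the knob axis 90 mm up, axes as screw_end. Closing, it meets a hidden rubber seat 0.33 to 0.77 rad clockwise of the mark, other on each valve, found only by feel. There the torque climbs by some 3 N m per rad, besides the running 0.2 N m that is felt only while turning: 0.1 to 0.35 N m held on the stopped knob is well seated, 0.45 N m spoils it.
- valve: Brass balancing valve in a 22 mm copper pipe, fixed. Origin on the shelf under the knob axis, z up; the pipe runs along its y axis at 50 mm height and bends down through the shelf 115 mm to either side; x points to the green mark.
- tile: White ceramic tile, 150 x 150 x 8 mm, flat on the shelf beyond the valve, origin at the centre of its underside. Leave it alone.
- key_mid (a point): Steel bleed key, 46 x 32 x 9 mm, lying on the tile; point at its middle. Leave it alone.
- wrench_mid (a point): Chrome basin wrench, about 285 mm long, with a 90 mm cross bar at one end and a claw at the other, lying on the shelf between valve and robot; point at its middle. Leave it alone.
- cap_mid (a point): Red plastic funnel-shaped cap, 62 mm across, 56 mm high, standing wide end down beyond the valve; point half-way up. Leave it alone.

How it is judged (in metres and radians):
On the way:
1. the valve is closed past the mark until the screw bears on its seat (contact force between screw_c0 and washer_c0 above 5 N), for 0.05 s.
At the end, for the whole second after the job is handed in: The knob's pointer stands within 0.12 rad (7 degrees) of the green mark, the screw too, and knob and screw agree within 0.10 rad, that is, the slack is taken up in the opening direction; the knob is at rest and released (angle between the x axis of each of knob_grip, screw_end and the x axis of set_mark, either way round below 0.12 rad and angle between the x axis of knob_grip and the x axis of screw_end, either way round below 0.1 rad and angular speed of knob below 0.05 rad/s); the robot touches nothing.
It fails at once if the valve is forced onto its seat (a rise of about 0.5 N m over the running torque) (contact force between screw_c0 and washer_c0 above 28 N).
It fails at once if a bystander is moved by more than 15 mm (distance of any of tile, key_mid, wrench_mid, cap_mid from where it was at the start of the episode above 0.015 m).
It also fails if it takes over 54 s, if anything falls off the work surface, if the arm or the gripper's body presses on something with over 40 N, if the wrist force passes 120 N, or if a joint passes its speed limit or range.

## Working session

There is one attempt and no reset: what is moved stays moved. The work goes in short steps, Python scripts to look and compute and a shell command to move; the robot and the scene stay as the last step left them, time stands still between calls to the robot, and variables do not carry over. Pictures are saved under pics/ and viewed, and the job is handed in when it is done.

```bash
mkdir -p pics; cat > h.py <<'E'
import numpy as np, cv2
from rig import bot, vision
def cal(n):
    c=vision.get_calibration(n); K=np.array([[c['fx'],0,c['cx']],[0,c['fy'],c['cy']],[0,0,1.]])
    R=cv2.Rodrigues(np.array(c['rvec'],float))[0]; return K,R,np.array(c['tvec'],float).reshape(3)
def ray(n,uv,z):
    K,R,t=cal(n); uv=np.atleast_2d(uv).astype(float)
    d=(R.T@np.linalg.inv(K)@np.c_[uv,np.ones(len(uv))].T).T; c=-R.T@t
    return c+d*((z-c[2])/d[:,2])[:,None]
def proj(n,p):
    K,R,t=cal(n); q=(K@(R@np.atleast_2d(p).T+t[:,None])).T; return q[:,:2]/q[:,2:]
def grab(n,f):
    a,d=vision.capture(n); cv2.imwrite('pics/'+f+'.png',a[:,:,::-1]); np.savez('/tmp/'+f+'.npz',a=a,d=d); return a,d
E
python3 - <<'E'
from h import *
for n in('top','scene'):
    grab(n,n+'0'); K,R,t=cal(n); print(n,K[0,0],-R.T@t,R[2])
s=bot.read_state(); print(s, bot.hold_point_z)
E
```

```text
top 422.1707068813696 [ 0.52679217 -0.01214111  0.93463692] [ 0.08276847 -0.0272358  -0.99619656]
scene 374.62053092351005 [1.07491782 0.19980511 0.51586045] [-0.73271834 -0.32455549 -0.59815346]
{'time_s': 0.1, 'joint_positions': array([ 6.28821859e+01,  3.02731427e+01,  8.21477061e+01, -8.98152506e-04,
        6.76871084e+01, -1.02275920e+01]), 'qvel': array([-0.02440485, -0.13470761, -0.22900734, -0.05699923,  0.01183081,
        0.00541236]), 'tau': array([-5.53393438e-04, -4.40991282e+01, -1.77150893e+01,  6.34774799e-02,
        5.34393790e-02, -4.47542573e-05]), 'position': array([0.18127223, 0.59747214, 0.22168222]), 'tcp_rot': array([[-9.56864778e-01,  2.90532409e-01, -8.45955251e-04],
       [ 2.90533464e-01,  9.56863350e-01, -1.68368989e-03],
       [ 3.20297095e-04, -1.85684187e-03, -9.99998225e-01]]), 'force': array([ 0.01701937, -0.7410297 , -0.09847238]), 'moment': array([ 0.04387608,  0.00562071, -0.02083453]), 'opening': 1.0010880436420038} 0.0187
```

View pics/top0.png

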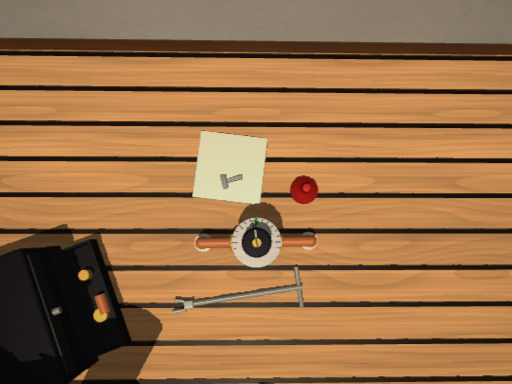

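View pics/scene0.png

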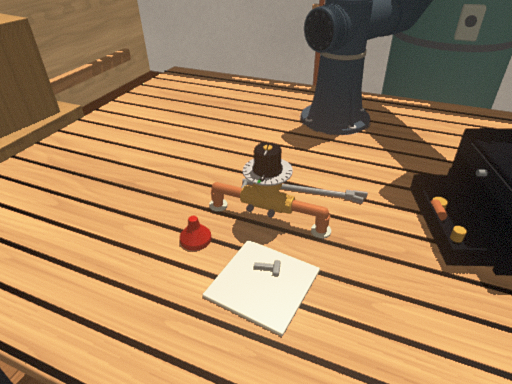

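Both views show the valve at top px ≈ (256,242), with the knob in the middle. The arm is clear of it at lower left. Next I zoom in.

```bash
python3 - <<'E'
from h import *
a=np.load('/tmp/top0.npz')['a']; b=np.load('/tmp/scene0.npz')['a']
A=cv2.resize(a[205:280,215:315],None,fx=6,fy=6,interpolation=cv2.INTER_CUBIC)
B=cv2.resize(b[130:205,220:320],None,fx=6,fy=6,interpolation=cv2.INTER_CUBIC)
cv2.imwrite('pics/zt.png',A[:,:,::-1]);cv2.imwrite('pics/zs.png',B[:,:,::-1])
h=cv2.cvtColor(a,cv2.COLOR_RGB2HSV)
g=cv2.inRange(h,(40,80,40),(90,255,255)); g[:205]=0;g[280:]=0
ys,xs=np.nonzero(g); print('green',len(xs),xs.mean(),ys.mean(),np.c_[xs,ys].tolist())
print('green w',ray('top',[xs.mean(),ys.mean()],.122))
br=cv2.inRange(h,(15,120,90),(32,255,255)); br[:236]=0;br[249:]=0;br[:,:250]=0;br[:,264:]=0
ys,xs=np.nonzero(br);print('brass',len(xs),xs.mean(),ys.mean(),ray('top',[xs.mean(),ys.mean()],.171))
# dial plate: light grey
p=((a.min(2)>120)&(h[:,:,1]<60)).astype(np.uint8); p[:205]=0;p[280:]=0;p[:,:220]=0;p[:,:][:,295:]=0
cs=max(cv2.findContours(p,cv2.RETR_EXTERNAL,cv2.CHAIN_APPROX_NONE)[0],key=len)
W=ray('top',cs[:,0],.122)[:,:2]; c,r=cv2.minEnclosingCircle(W.astype(np.float32)); print('dial',c,r)
hull=cv2.convexHull(cs)[:,0]; W=ray('top',hull,.122)[:,:2]
s=np.linalg.lstsq(np.c_[2*W,np.ones(len(W))],(W**2).sum(1),rcond=None)[0]; print('fit',s[:2],np.sqrt(s[2]+s[0]**2+s[1]**2))
E
```

```text
green 17 256.11764705882354 220.47058823529412 [[255, 218], [256, 218], [257, 218], [255, 219], [256, 219], [257, 219], [255, 220], [256, 220], [257, 220], [255, 221], [256, 221], [257, 221], [256, 222], [257, 222], [256, 223], [257, 223], [256, 224]]
green w [[ 0.55796257 -0.01917339  0.122     ]]
brass 71 256.32394366197184 242.42253521126761 [[ 0.51657111 -0.01916589  0.171     ]]
dial (0.5169442892074585, -0.01906331069767475) 0.04747004806995392
fit [ 0.51715372 -0.01925475] 0.04692626408784081
```

View pics/zt.png

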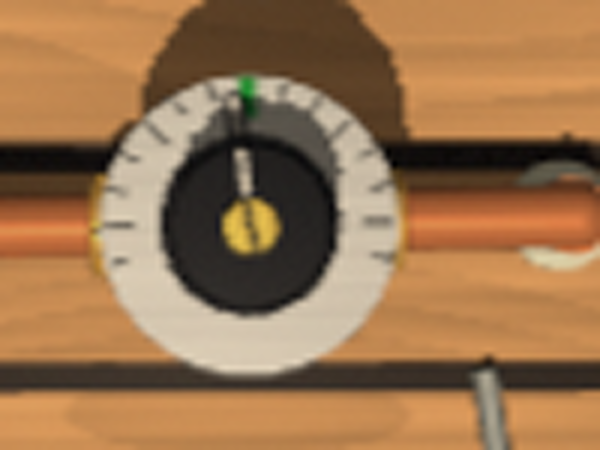

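View pics/zs.png

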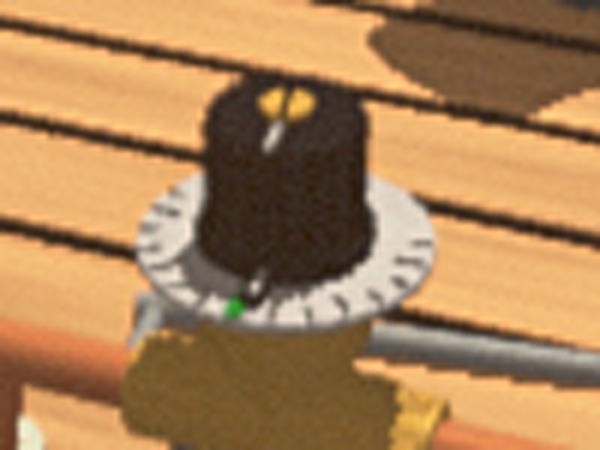

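```bash
python3 - <<'E'
from h import *
a=np.load('/tmp/top0.npz')['a']; h=cv2.cvtColor(a,cv2.COLOR_RGB2HSV)
c=np.array([.5169,-.0192])
w=np.zeros(a.shape[:2],np.uint8); w[226:239,248:263]=1
m=(a.min(2)>85)&(h[:,:,1]<70)&(w>0)
m[:229]=0
ys,xs=np.nonzero(m); print(np.c_[xs,ys].tolist()); P=ray('top',np.c_[xs,ys],.168)[:,:2]
l=a[ys,xs].min(1).astype(float)
q=np.average(P,axis=0,weights=l)-c; print('knob',q,np.arctan2(q[1],q[0]))
# pipe direction
o=cv2.inRange(h,(3,120,90),(12,255,255)); o[:225]=0;o[260:]=0;o[:,:190]=0;o[:,320:]=0
ys,xs=np.nonzero(o); P=ray('top',np.c_[xs,ys],.05)[:,:2]; v=cv2.fitLine(P.astype(np.float32),2,0,.01,.01).ravel(); print('pipe',v,np.degrees(np.arctan2(v[1],v[0])))
E
python3 -m handwheel '[{"hand":1,"dx":2.2,"dy":-4.1},{"hand":1,"dx":2.2,"dy":-4.1},{"hand":1,"dx":2.2,"dy":-4.1},{"hand":1,"dx":2.2,"dy":-4.1},{"hand":1,"dx":2.2,"dy":-4.1},{"hand":1,"dx":2.2,"dy":-4.1},{"hand":1,"dx":2.2,"dy":-4.1},{"hand":1,"dx":2.2,"dy":-4.1},{"hand":1,"dx":2.2,"dy":-4.1},{"hand":1,"dx":2.2,"dy":-4.1}]'
python3 -m handwheel '[{"hand":1,"dx":2.3,"dy":-4.14},{"hand":1,"dx":2.3,"dy":-4.14},{"hand":1,"dx":2.3,"dy":-4.14},{"hand":1,"dx":2.3,"dy":-4.14},{"hand":1,"dx":2.3,"dy":-4.14},{"hand":1},{"hand":1}]'
```

```text
[[254, 230], [255, 230], [254, 231], [255, 231], [255, 232], [256, 232], [255, 233], [256, 233], [255, 234], [256, 234], [255, 235], [256, 235], [255, 236], [256, 236], [255, 237], [256, 237]]
knob [0.01575607 0.001984  ] 0.12526038422422564
pipe [ 0.01841782 -0.99983037  0.5164713  -0.02049185] -88.94467invalid input
invalid input
```

```bash
python3 -m handwheel '[{"hand":1,"dx":2.2,"dy":-4.1,"dz":0,"wx":0,"wy":0,"wz":0},{"hand":1,"dx":2.2,"dy":-4.1,"dz":0,"wx":0,"wy":0,"wz":0},{"hand":1,"dx":2.2,"dy":-4.1,"dz":0,"wx":0,"wy":0,"wz":0},{"hand":1,"dx":2.2,"dy":-4.1,"dz":0,"wx":0,"wy":0,"wz":0},{"hand":1,"dx":2.2,"dy":-4.1,"dz":0,"wx":0,"wy":0,"wz":0},{"hand":1,"dx":2.2,"dy":-4.1,"dz":0,"wx":0,"wy":0,"wz":0},{"hand":1,"dx":2.2,"dy":-4.1,"dz":0,"wx":0,"wy":0,"wz":0},{"hand":1,"dx":2.2,"dy":-4.1,"dz":0,"wx":0,"wy":0,"wz":0},{"hand":1,"dx":2.2,"dy":-4.1,"dz":0,"wx":0,"wy":0,"wz":0},{"hand":1,"dx":2.2,"dy":-4.1,"dz":0,"wx":0,"wy":0,"wz":0}]'
python3 -m handwheel '[{"hand":1,"dx":2.3,"dy":-4.14,"dz":0,"wx":0,"wy":0,"wz":0},{"hand":1,"dx":2.3,"dy":-4.14,"dz":0,"wx":0,"wy":0,"wz":0},{"hand":1,"dx":2.3,"dy":-4.14,"dz":0,"wx":0,"wy":0,"wz":0},{"hand":1,"dx":2.3,"dy":-4.14,"dz":0,"wx":0,"wy":0,"wz":0},{"hand":1,"dx":2.3,"dy":-4.14,"dz":0,"wx":0,"wy":0,"wz":0},{"hand":1,"dx":0,"dy":0,"dz":0,"wx":0,"wy":0,"wz":0},{"hand":1,"dx":0,"dy":0,"dz":0,"wx":0,"wy":0,"wz":0},{"hand":1,"dx":0,"dy":0,"dz":0,"wx":0,"wy":0,"wz":0}]'
```

```text
time_s: 1.1
position: [0.4019, 0.1863, 0.2225]
tcp_rot: [[-0.957, 0.29, -0.0], [0.29, 0.957, 0.0], [0.0, -0.0, -1.0]]
force: [0.0, 0.4, 0.2]
opening: 1.004
time_s: 1.9
position: [0.5153, -0.0181, 0.222]
tcp_rot: [[-0.957, 0.29, -0.002], [0.29, 0.957, 0.001], [0.002, 0.0, -1.0]]
force: [-0.6, -0.2, -0.0]
opening: 1.0
```

```bash
python3 -m handwheel '[{"hand":1,"dx":0.15,"dy":-0.1,"dz":0,"wx":0,"wy":0,"wz":0},{"hand":1,"dx":0,"dy":0,"dz":-2,"wx":0,"wy":0,"wz":0},{"hand":1,"dx":0,"dy":0,"dz":-2,"wx":0,"wy":0,"wz":0},{"hand":1,"dx":0,"dy":0,"dz":0,"wx":0,"wy":0,"wz":0}]'
python3 - <<'E'
from h import *
a,d=grab('scene','s1'); b=grab('top','t1')[0]
cv2.imwrite('pics/s1z.png',cv2.resize(a[70:220,180:360],None,fx=4,fy=4)[:,:,::-1])
s=bot.read_state(); print(s['time_s'],s['position'],s['force'],s['moment'])
E
```

```text
time_s: 2.3
position: [0.5156, -0.0183, 0.1806]
tcp_rot: [[-0.957, 0.289, -0.006], [0.289, 0.957, 0.001], [0.006, -0.0, -1.0]]
force: [-0.5, 0.7, -1.0]
opening: 0.999
2.4 [ 0.51775144 -0.01906373  0.18270833] [ 0.91602993  0.68006124 -0.02515636] [-0.00073392 -0.01337487 -0.0211282 ]
```

View pics/s1z.png

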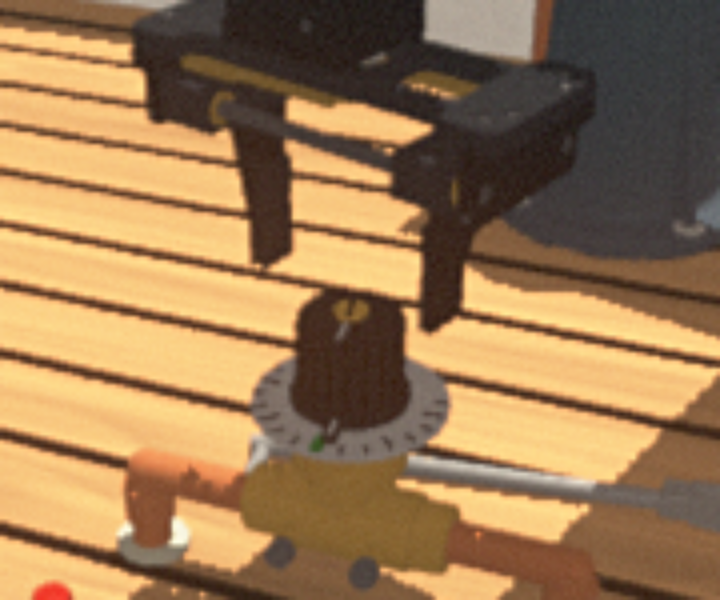

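The open fingers straddle the knob at zoom px (350,360). The pointer (332,430) and green mark (318,443) stay visible below them. I'll go down and grip.

```bash
python3 -m handwheel '[{"hand":1,"dx":0,"dy":0,"dz":-1.6,"wx":0,"wy":0,"wz":0},{"hand":1,"dx":0,"dy":0,"dz":-1.6,"wx":0,"wy":0,"wz":0},{"hand":1,"dx":0,"dy":0,"dz":-1.6,"wx":0,"wy":0,"wz":0},{"hand":1,"dx":0,"dy":0,"dz":0,"wx":0,"wy":0,"wz":0},{"hand":1,"dx":0,"dy":0,"dz":0,"wx":0,"wy":0,"wz":0},{"hand":1,"dx":0,"dy":0,"dz":0,"wx":0,"wy":0,"wz":0}]'
python3 - <<'E'
from h import *
s=bot.read_state(); print(s['time_s'],s['position'],s['force'],s['moment'])
E
python3 -m handwheel '[{"hand":0,"dx":0,"dy":0,"dz":0,"wx":0,"wy":0,"wz":0},{"hand":-1,"dx":0,"dy":0,"dz":0,"wx":0,"wy":0,"wz":0},{"hand":-1,"dx":0,"dy":0,"dz":0,"wx":0,"wy":0,"wz":0},{"hand":-1,"dx":0,"dy":0,"dz":0,"wx":0,"wy":0,"wz":0},{"hand":-1,"dx":0,"dy":0,"dz":0,"wx":0,"wy":0,"wz":0},{"hand":-1,"dx":0,"dy":0,"dz":0,"wx":0,"wy":0,"wz":0},{"hand":-1,"dx":0,"dy":0,"dz":0,"wx":0,"wy":0,"wz":0},{"hand":-1,"dx":0,"dy":0,"dz":0,"wx":0,"wy":0,"wz":0}]'
cat > st.py <<'E'
from h import *
import sys
s=bot.read_state(); R=s['tcp_rot']; print('t %.1f pos %s F %s M %s yaw %.4f q6 %.2f tau6 %.3f tau1 %.2f open %.3f'%(s['time_s'],s['position'].round(4),s['force'].round(1),s['moment'].round(3),np.arctan2(R[1,1],R[0,1]),s['joint_positions'][5],s['tau'][5],s['tau'][0],s['opening']))
E
python3 st.py
```

```text
time_s: 3.0
position: [0.519, -0.02, 0.1358]
tcp_rot: [[-0.957, 0.29, 0.003], [0.29, 0.957, -0.001], [-0.003, 0.0, -1.0]]
force: [-0.1, -0.2, 0.5]
opening: 1.002
3.0 [ 0.5190304  -0.02004425  0.13582639] [-0.13540305 -0.2206199   0.47937076] [-0.04103354 -0.0202587  -0.07970386]
time_s: 3.8
position: [0.5182, -0.0195, 0.1346]
tcp_rot: [[-0.957, 0.291, 0.0], [0.291, 0.957, 0.001], [-0.0, 0.001, -1.0]]
force: [-0.1, 3.1, 2.2]
opening: 0.568
t 3.8 pos [ 0.5182 -0.0195  0.1346] F [-0.1  3.1  2.2] M [ 0.509 -0.088  0.027] yaw 1.2757 q6 -87.68 tau6 -0.024 tau1 -1.68 open 0.568
```

```bash
python3 -m handwheel '[{"hand":-1,"dx":0,"dy":0,"dz":0,"wx":0,"wy":0,"wz":-0.05},{"hand":-1,"dx":0,"dy":0,"dz":0,"wx":0,"wy":0,"wz":-0.05},{"hand":-1,"dx":0,"dy":0,"dz":0,"wx":0,"wy":0,"wz":-0.05},{"hand":-1,"dx":0,"dy":0,"dz":0,"wx":0,"wy":0,"wz":-0.05},{"hand":-1,"dx":0,"dy":0,"dz":0,"wx":0,"wy":0,"wz":-0.05}]'|grep force; python3 st.py
python3 -m handwheel '[{"hand":-1,"dx":0,"dy":0,"dz":0,"wx":0,"wy":0,"wz":-0.05},{"hand":-1,"dx":0,"dy":0,"dz":0,"wx":0,"wy":0,"wz":-0.05},{"hand":-1,"dx":0,"dy":0,"dz":0,"wx":0,"wy":0,"wz":-0.05}]'|grep force; python3 st.py
python3 -m handwheel '[{"hand":-1,"dx":0,"dy":0,"dz":0,"wx":0,"wy":0,"wz":-0.05},{"hand":-1,"dx":0,"dy":0,"dz":0,"wx":0,"wy":0,"wz":-0.05},{"hand":-1,"dx":0,"dy":0,"dz":0,"wx":0,"wy":0,"wz":-0.05}]'|grep force; python3 st.py
python3 -m handwheel '[{"hand":-1,"dx":0,"dy":0,"dz":0,"wx":0,"wy":0,"wz":0},{"hand":-1,"dx":0,"dy":0,"dz":0,"wx":0,"wy":0,"wz":0}]'|grep force; python3 st.py
python3 - <<'E'
from h import *
a,d=grab('scene','s2'); b=grab('top','t2')[0]
cv2.imwrite('pics/s2z.png',cv2.resize(a[70:220,180:360],None,fx=4,fy=4)[:,:,::-1])
E
```

```text
force: [-0.0, 1.7, 1.0]
t 4.3 pos [ 0.5181 -0.0198  0.1346] F [-0.   1.7  1. ] M [ 0.326 -0.069  0.165] yaw 1.0250 q6 -73.28 tau6 -0.133 tau1 -1.46 open 0.566
force: [0.0, 2.6, 1.1]
t 4.6 pos [ 0.5179 -0.0199  0.1346] F [0.  2.6 1.1] M [0.252 0.07  0.237] yaw 0.8751 q6 -64.68 tau6 -0.136 tau1 -1.15 open 0.567
force: [-0.0, 1.7, 2.0]
t 4.9 pos [ 0.5178 -0.02    0.1346] F [-0.   1.7  2. ] M [0.194 0.107 0.182] yaw 0.7252 q6 -56.09 tau6 -0.135 tau1 -0.90 open 0.568
force: [-1.4, 1.9, 1.8]
t 5.1 pos [ 0.5178 -0.02    0.1346] F [-1.4  1.9  1.8] M [ 0.061  0.175 -0.033] yaw 0.7271 q6 -56.22 tau6 0.015 tau1 -0.55 open 0.571
```

View pics/s2z.png

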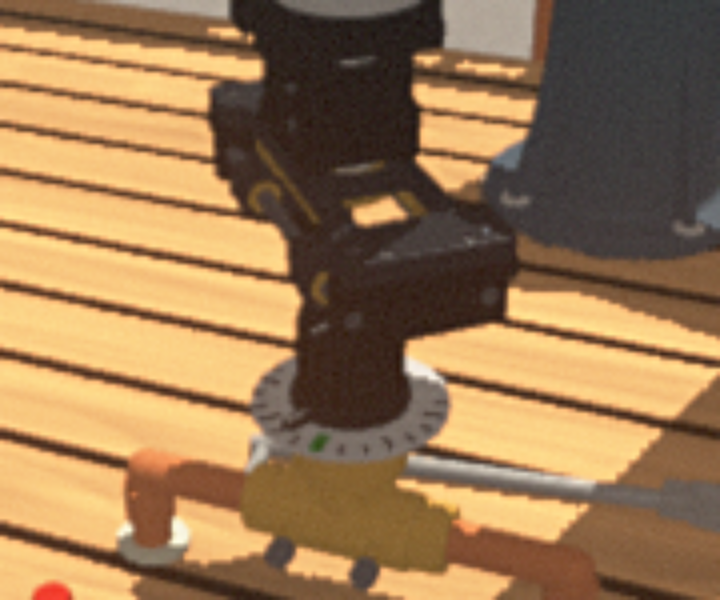

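The pointer (zoom px 300,415) is now well clockwise of the green mark (320,442). The grip holds and the running torque is clean. I'll carry on in small steps.

```bash
python3 -m handwheel '[{"hand":-1,"dx":0,"dy":0,"dz":0,"wx":0,"wy":0,"wz":-0.03},{"hand":-1,"dx":0,"dy":0,"dz":0,"wx":0,"wy":0,"wz":-0.03},{"hand":-1,"dx":0,"dy":0,"dz":0,"wx":0,"wy":0,"wz":-0.03},{"hand":-1,"dx":0,"dy":0,"dz":0,"wx":0,"wy":0,"wz":-0.03}]'>/dev/null; python3 st.py
python3 -m handwheel '[{"hand":-1,"dx":0,"dy":0,"dz":0,"wx":0,"wy":0,"wz":-0.03}]'>/dev/null; python3 st.py
python3 -m handwheel '[{"hand":-1,"dx":0,"dy":0,"dz":0,"wx":0,"wy":0,"wz":-0.03}]'>/dev/null; python3 st.py
```

```text
t 5.6 pos [ 0.5177 -0.0201  0.1346] F [-1.7  0.2  4. ] M [-0.096  0.456  0.164] yaw 0.6040 q6 -49.16 tau6 -0.008 tau1 -0.22 open 0.568
t 5.7 pos [ 0.5177 -0.0201  0.1346] F [-2.5 -0.4  3.5] M [-0.173  0.517  0.191] yaw 0.5740 q6 -47.44 tau6 -0.007 tau1 -0.07 open 0.567
t 5.8 pos [ 0.5177 -0.0201  0.1346] F [-2.7 -0.7  3.8] M [-0.221  0.551  0.187] yaw 0.5439 q6 -45.72 tau6 -0.006 tau1 0.08 open 0.567
```

```bash
python3 -m handwheel '[{"hand":-1,"dx":0,"dy":0,"dz":0,"wx":0,"wy":0,"wz":-0.03}]'>/dev/null; python3 st.py
python3 -m handwheel '[{"hand":-1,"dx":0,"dy":0,"dz":0,"wx":0,"wy":0,"wz":-0.03}]'>/dev/null; python3 st.py
```

```text
t 5.9 pos [ 0.5176 -0.0201  0.1346] F [-1.9 -0.5  4.4] M [-0.27   0.673  0.178] yaw 0.5138 q6 -43.99 tau6 -0.005 tau1 0.25 open 0.567
t 6.0 pos [ 0.5176 -0.0202  0.1346] F [-3.4 -2.   4.9] M [-0.309  0.644  0.17 ] yaw 0.4838 q6 -42.27 tau6 -0.004 tau1 0.41 open 0.566
```

```bash
python3 -m handwheel '[{"hand":-1,"dx":0,"dy":0,"dz":0,"wx":0,"wy":0,"wz":-0.03}]'>/dev/null; python3 st.py
python3 -m handwheel '[{"hand":-1,"dx":0,"dy":0,"dz":0,"wx":0,"wy":0,"wz":-0.03}]'>/dev/null; python3 st.py
```

```text
t 6.1 pos [ 0.5176 -0.0201  0.1346] F [-4.4 -1.7  4.9] M [-0.325  0.784  0.147] yaw 0.4538 q6 -40.56 tau6 -0.004 tau1 0.56 open 0.571
t 6.2 pos [ 0.5175 -0.0202  0.1346] F [-2.7 -1.6  5.3] M [-0.408  0.777  0.141] yaw 0.4238 q6 -38.84 tau6 -0.003 tau1 0.59 open 0.564
```

```bash
python3 -m handwheel '[{"hand":-1,"dx":0,"dy":0,"dz":0,"wx":0,"wy":0,"wz":-0.03}]'>/dev/null; python3 st.py
python3 -m handwheel '[{"hand":-1,"dx":0,"dy":0,"dz":0,"wx":0,"wy":0,"wz":-0.03}]'>/dev/null; python3 st.py
```

```text
t 6.3 pos [ 0.5175 -0.0202  0.1345] F [-4.3 -1.8  5.5] M [-0.376  0.822  0.176] yaw 0.3938 q6 -37.12 tau6 -0.003 tau1 0.63 open 0.567
t 6.4 pos [ 0.5175 -0.0202  0.1346] F [-2.3 -1.4  4.8] M [-0.361  0.865  0.241] yaw 0.3639 q6 -35.40 tau6 -0.003 tau1 0.66 open 0.565
```

```bash
python3 -m handwheel '[{"hand":-1,"dx":0,"dy":0,"dz":0,"wx":0,"wy":0,"wz":-0.02}]'>/dev/null; python3 st.py
python3 -m handwheel '[{"hand":-1,"dx":0,"dy":0,"dz":0,"wx":0,"wy":0,"wz":-0.02}]'>/dev/null; python3 st.py
```

```text
t 6.5 pos [ 0.5174 -0.0202  0.1345] F [-4.4 -1.4  4.6] M [-0.384  0.806  0.216] yaw 0.3440 q6 -34.27 tau6 0.090 tau1 0.68 open 0.568
t 6.6 pos [ 0.5174 -0.0202  0.1346] F [-3.6 -2.2  6. ] M [-0.387  0.88   0.224] yaw 0.3242 q6 -33.13 tau6 0.061 tau1 0.70 open 0.567
```

```bash
python3 -m handwheel '[{"hand":-1,"dx":0,"dy":0,"dz":0,"wx":0,"wy":0,"wz":-0.03}]'>/dev/null; python3 st.py
python3 -m handwheel '[{"hand":-1,"dx":0,"dy":0,"dz":0,"wx":0,"wy":0,"wz":-0.03}]'>/dev/null; python3 st.py
```

```text
t 6.7 pos [ 0.5174 -0.0202  0.1346] F [-3.9 -1.5  5.3] M [-0.4    0.829  0.166] yaw 0.2940 q6 -31.40 tau6 -0.033 tau1 0.73 open 0.566
t 6.8 pos [ 0.5174 -0.0202  0.1346] F [-3.9 -1.8  5.6] M [-0.415  0.822  0.188] yaw 0.2639 q6 -29.67 tau6 -0.004 tau1 0.75 open 0.569
```

```bash
python3 -m handwheel '[{"hand":-1,"dx":0,"dy":0,"dz":0,"wx":0,"wy":0,"wz":-0.03}]'>/dev/null; python3 st.py
python3 -m handwheel '[{"hand":-1,"dx":0,"dy":0,"dz":0,"wx":0,"wy":0,"wz":-0.03}]'>/dev/null; python3 st.py
```

```text
t 6.9 pos [ 0.5173 -0.0202  0.1346] F [-3.7 -1.7  6.2] M [-0.406  0.901  0.194] yaw 0.2339 q6 -27.95 tau6 -0.003 tau1 0.78 open 0.570
t 7.0 pos [ 0.5173 -0.0202  0.1345] F [-3.4 -0.8  5.5] M [-0.432  0.889  0.273] yaw 0.2040 q6 -26.24 tau6 0.032 tau1 0.71 open 0.569
```

```bash
python3 -m handwheel '[{"hand":-1,"dx":0,"dy":0,"dz":0,"wx":0,"wy":0,"wz":-0.03}]'>/dev/null; python3 st.py
```

```text
t 7.1 pos [ 0.5173 -0.0202  0.1345] F [-3.8 -1.1  6. ] M [-0.402  0.884  0.246] yaw 0.1742 q6 -24.53 tau6 0.097 tau1 0.59 open 0.564
```

```bash
for i in 1 2 3 ; do python3 -m handwheel '[{"hand":-1,"dx":0,"dy":0,"dz":0,"wx":0,"wy":0,"wz":0}]'>/dev/null; python3 st.py; done
```

```text
t 7.2 pos [ 0.5173 -0.0202  0.1346] F [-3.8 -1.9  6.3] M [-0.427  0.878  0.125] yaw 0.1745 q6 -24.55 tau6 0.178 tau1 0.92 open 0.565
t 7.3 pos [ 0.5173 -0.0202  0.1345] F [-4.1 -1.9  6.4] M [-0.441  0.904  0.089] yaw 0.1746 q6 -24.56 tau6 0.098 tau1 0.90 open 0.571
t 7.4 pos [ 0.5173 -0.0202  0.1346] F [-3.7 -2.2  5.4] M [-0.469  0.866  0.077] yaw 0.1747 q6 -24.57 tau6 0.101 tau1 0.88 open 0.568
```

```bash
python3 -m handwheel '[{"hand":-1,"dx":0,"dy":0,"dz":0,"wx":0,"wy":0,"wz":-0.03}]'>/dev/null; python3 st.py
for i in 1 2 3 ; do python3 -m handwheel '[{"hand":-1,"dx":0,"dy":0,"dz":0,"wx":0,"wy":0,"wz":0}]'>/dev/null; python3 st.py; done
```

```text
t 7.5 pos [ 0.5172 -0.0202  0.1345] F [-4.  -1.6  5.7] M [-0.367  0.965  0.343] yaw 0.1449 q6 -22.85 tau6 0.090 tau1 0.42 open 0.569
t 7.6 pos [ 0.5173 -0.0202  0.1346] F [-3.8 -0.8  6. ] M [-0.388  0.906  0.226] yaw 0.1448 q6 -22.84 tau6 0.258 tau1 0.77 open 0.563
t 7.7 pos [ 0.5172 -0.0202  0.1346] F [-3.6 -2.3  5.3] M [-0.406  0.907  0.16 ] yaw 0.1451 q6 -22.86 tau6 0.176 tau1 0.77 open 0.569
t 7.8 pos [ 0.5173 -0.0202  0.1346] F [-3.8 -2.1  5.7] M [-0.346  0.887  0.248] yaw 0.1450 q6 -22.86 tau6 0.178 tau1 0.75 open 0.566
```

Seat found. The held torque rises with angle, from 0.08 to about 0.2 N m over 0.03 rad, which is well inside the good range. Now I open the valve.

```bash
python3 -m handwheel '[{"hand":-1,"dx":0,"dy":0,"dz":0,"wx":0,"wy":0,"wz":0.05},{"hand":-1,"dx":0,"dy":0,"dz":0,"wx":0,"wy":0,"wz":0.1},{"hand":-1,"dx":0,"dy":0,"dz":0,"wx":0,"wy":0,"wz":0.1},{"hand":-1,"dx":0,"dy":0,"dz":0,"wx":0,"wy":0,"wz":0.1},{"hand":-1,"dx":0,"dy":0,"dz":0,"wx":0,"wy":0,"wz":0.1},{"hand":-1,"dx":0,"dy":0,"dz":0,"wx":0,"wy":0,"wz":0.1},{"hand":-1,"dx":0,"dy":0,"dz":0,"wx":0,"wy":0,"wz":0.1},{"hand":-1,"dx":0,"dy":0,"dz":0,"wx":0,"wy":0,"wz":0.1},{"hand":-1,"dx":0,"dy":0,"dz":0,"wx":0,"wy":0,"wz":0.1},{"hand":-1,"dx":0,"dy":0,"dz":0,"wx":0,"wy":0,"wz":0.05}]' >/dev/null; python3 st.py
python3 -m handwheel '[{"hand":-1,"dx":0,"dy":0,"dz":0,"wx":0,"wy":0,"wz":0},{"hand":-1,"dx":0,"dy":0,"dz":0,"wx":0,"wy":0,"wz":0}]' >/dev/null; python3 st.py
python3 - <<'E'
from h import *
a,d=grab('scene','s3'); b=grab('top','t3')[0]
cv2.imwrite('pics/s3z.png',cv2.resize(a[145:205,235:305],None,fx=9,fy=9,interpolation=cv2.INTER_CUBIC)[:,:,::-1])
c=np.array([.5169,-.0192])
for th in(-.1,0,.1): print(th,(proj('scene',[c[0]+.04*np.cos(th),c[1]+.04*np.sin(th),.128])-[235,145])*9+4)
print('mark',(proj('scene',[.5589,-.0192,.122])-[235,145])*9+4)
E
```

```text
t 8.8 pos [ 0.5182 -0.0197  0.1346] F [-2.3 -1.   4.5] M [-0.132  0.46  -0.15 ] yaw 1.0455 q6 -74.52 tau6 -0.017 tau1 0.03 open 0.567
t 9.0 pos [ 0.5182 -0.0197  0.1346] F [-1.7  0.7  4.1] M [ 0.051  0.435 -0.006] yaw 1.0437 q6 -74.39 tau6 -0.027 tau1 -0.47 open 0.560
-0.1 [[207.79292499 292.83675263]]
0 [[225.58821734 297.51438673]]
0.1 [[244.2105451  301.16687025]]
mark [[222.05686476 327.04413003]]
```

View pics/s3z.png

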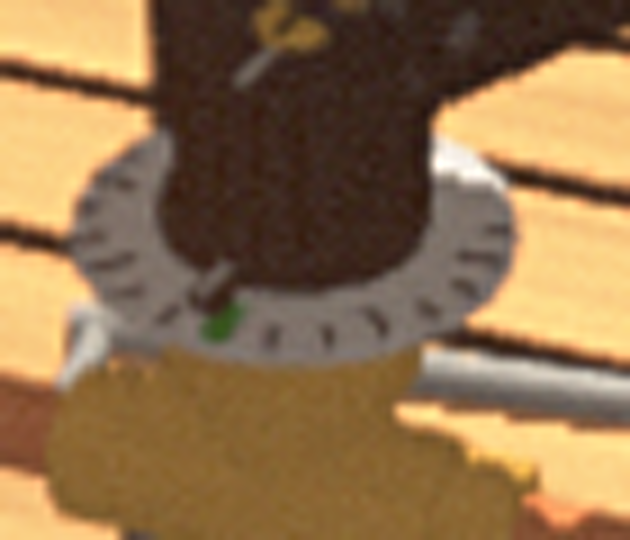

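The pointer end is at zoom px ≈(206,291), about 0.11 rad short of the mark. That agrees with dead reckoning, so I'll add 0.115 rad and then hold.

```bash
python3 -m handwheel '[{"hand":-1,"dx":0,"dy":0,"dz":0,"wx":0,"wy":0,"wz":0.04},{"hand":-1,"dx":0,"dy":0,"dz":0,"wx":0,"wy":0,"wz":0.04},{"hand":-1,"dx":0,"dy":0,"dz":0,"wx":0,"wy":0,"wz":0.035},{"hand":-1,"dx":0,"dy":0,"dz":0,"wx":0,"wy":0,"wz":0},{"hand":-1,"dx":0,"dy":0,"dz":0,"wx":0,"wy":0,"wz":0}]' >/dev/null; python3 st.py
python3 - <<'E'
from h import *
a,d=grab('scene','s4')
cv2.imwrite('pics/s4z.png',cv2.resize(a[145:205,235:305],None,fx=9,fy=9,interpolation=cv2.INTER_CUBIC)[:,:,::-1])
E
```

```text
t 9.6 pos [ 0.5182 -0.0196  0.1346] F [-1.3  2.7  3.6] M [ 0.32   0.342 -0.051] yaw 1.1598 q6 -81.03 tau6 -0.027 tau1 -1.25 open 0.570
```

View pics/s4z.png

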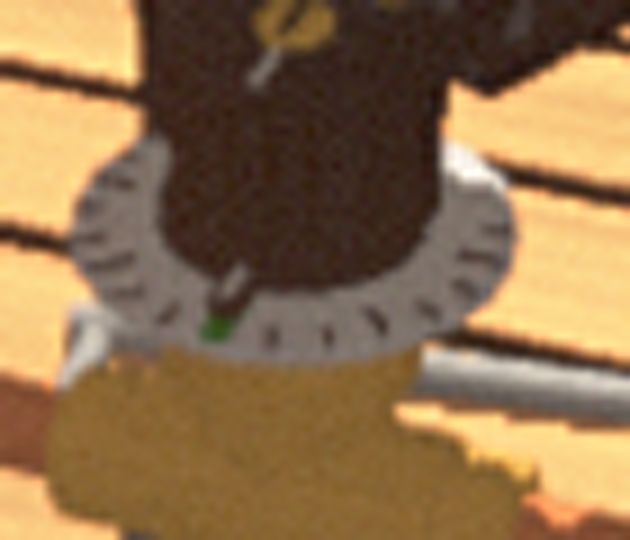

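The pointer end is now at zoom px ≈(227,299), on the mark, and the slot lines up with the white line. I'll release and back off.

```bash
python3 -m handwheel '[{"hand":1,"dx":0,"dy":0,"dz":0,"wx":0,"wy":0,"wz":0},{"hand":1,"dx":0,"dy":0,"dz":0,"wx":0,"wy":0,"wz":0},{"hand":1,"dx":0,"dy":0,"dz":0,"wx":0,"wy":0,"wz":0},{"hand":1,"dx":0,"dy":0,"dz":0,"wx":0,"wy":0,"wz":0},{"hand":1,"dx":0,"dy":0,"dz":0,"wx":0,"wy":0,"wz":0},{"hand":1,"dx":0,"dy":0,"dz":0,"wx":0,"wy":0,"wz":0}]'
python3 -m handwheel '[{"hand":1,"dx":0,"dy":0,"dz":2,"wx":0,"wy":0,"wz":0},{"hand":1,"dx":0,"dy":0,"dz":3,"wx":0,"wy":0,"wz":0},{"hand":1,"dx":0,"dy":0,"dz":4,"wx":0,"wy":0,"wz":0},{"hand":1,"dx":-1,"dy":4,"dz":0,"wx":0,"wy":0,"wz":0},{"hand":1,"dx":-1,"dy":4,"dz":0,"wx":0,"wy":0,"wz":0},{"hand":1,"dx":-1,"dy":4,"dz":0,"wx":0,"wy":0,"wz":0},{"hand":1,"dx":-1,"dy":4,"dz":0,"wx":0,"wy":0,"wz":0},{"hand":1,"dx":-1,"dy":4,"dz":0,"wx":0,"wy":0,"wz":0},{"hand":1,"dx":0,"dy":4,"dz":0,"wx":0,"wy":0,"wz":0},{"hand":1,"dx":0,"dy":0,"dz":0,"wx":0,"wy":0,"wz":0}]'
python3 - <<'E'
from h import *
a,d=grab('top','t5'); grab('scene','s5')
h=cv2.cvtColor(a,cv2.COLOR_RGB2HSV); c=np.array([.5169,-.0192])
m=(a.min(2)>85)&(h[:,:,1]<70); m[:229]=0;m[239:]=0;m[:,:248]=0;m[:,263:]=0
ys,xs=np.nonzero(m); print(np.c_[xs,ys].tolist()); P=ray('top',np.c_[xs,ys],.168)[:,:2]
q=np.average(P,axis=0,weights=a[ys,xs].min(1).astype(float))-c; print('knob',q,np.arctan2(q[1],q[0]))
cv2.imwrite('pics/t5z.png',cv2.resize(a[205:280,215:315],None,fx=7,fy=7,interpolation=cv2.INTER_CUBIC)[:,:,::-1])
E
```

```text
time_s: 10.25
position: [0.5181, -0.0201, 0.1345]
tcp_rot: [[-0.917, 0.399, 0.0], [0.399, 0.917, -0.0], [-0.0, -0.0, -1.0]]
force: [-0.1, 0.0, -0.1]
opening: 0.977
time_s: 11.25
position: [0.4676, 0.2241, 0.2248]
tcp_rot: [[-0.919, 0.394, 0.001], [0.394, 0.919, 0.002], [-0.0, 0.002, -1.0]]
force: [-0.3, 0.4, 0.4]
opening: 1.004
[[256, 230], [257, 230], [256, 231], [257, 231], [255, 232], [256, 232], [257, 232], [255, 233], [256, 233], [257, 233], [255, 234], [256, 234], [257, 234], [255, 235], [256, 235], [257, 235], [255, 236], [256, 236], [257, 236], [256, 237]]
knob [0.01585144 0.00024271] 0.015310271592487237
```

View pics/t5z.png

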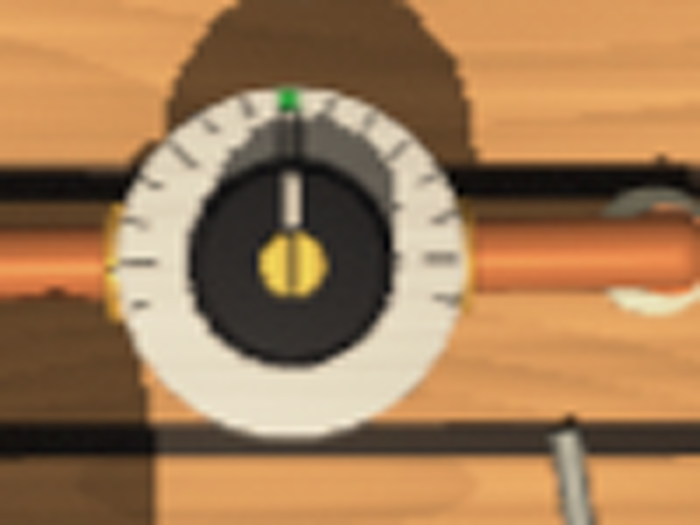

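View pics/t5.png

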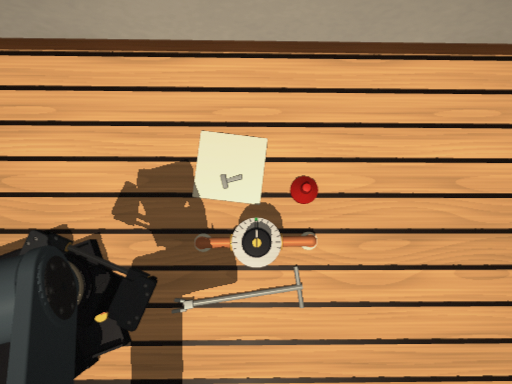

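The white line, the slot (zoom px 292,265) and the green mark (289,100) now line up. The bystanders are where they were and the arm is clear.

```bash
python3 -c "
from rig import hand_in
print(hand_in())"
```

```text
the job is handed in; nothing more can be done
None
```

I closed the valve onto its seat, opened it back to the green mark from the closed side, let go and handed the job in at about 11.4 s of the 54 s allowed. No verdict came back, so the checks below are my own.

- **Closing:** I turned the knob 1.13 rad clockwise. The running torque was about 0.18 N m. At the seat the torque held on the stopped knob rose from about 0.08 to 0.2 N m over the last 0.03 rad, inside the 0.1 to 0.35 N m range.
- **Opening:** I then turned it 1.015 rad anticlockwise without overshooting, and released it.
- **Last pictures:** The pointer stands at 0.015 rad, and the mark measures 0 to 0.02 rad. By eye the screw slot lines up with the knob's white line, so the slack is taken up in opening. The tile, bleed key, basin wrench and red cap appear unmoved, and the arm is clear of everything.

Single torque readings carried about 0.03 N m of noise. One rise on the way to the seat turned out to be noise, so I confirmed the seat from held readings. No check failed or disagreed.

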